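# Rock a stuck bearing ball down through a bottle neck

## Robot

A 6-joint arm with a two-finger parallel gripper is mounted at the origin on a cart in front of the work surface, level with it; the furniture and walls round the work are solid. World frame = base frame: x ahead of the robot, y to its left, z up, the work surface at z = 0. Lengths are in m, angles in rad, forces in N, time in s.
With the tool pointing down it reaches from about 0.15 to 0.775 m from the base axis. Payload 6.1 kg.
Tool frame: the origin (TCP) lies between the finger pads; the fingertips stand 11 mm ahead of it and the grasp point (between the pads) lies 8 mm behind it; z points along the fingers, y is the line along which they close (so a half turn about z gives the same grasp; the last joint's range is limited). The gripper opens to 85 mm and grips with 20 to 120 N. Pads are 22 mm wide; open, the fingers measure 114 mm over their backs; the gripper's body (76 mm by 85 mm) begins 54 mm behind the grasp point. The pads swing forward as they close: fully open they stand 13 mm farther back than shut.
Start: joints at [1.333, 0.126, -0.04, 1.405, 0, 1.571], TCP at [0.124, 0.51, 0.242] pointing down, gripper open.
Joint ranges: [-2.72, 2.72], [-0.95, 1.95], [-1.27, 1.35], [-1.78, 2.02], [-1.46, 1.47], [-3.14, 3.14]. Speed limits (rad/s): [2.39, 2.39, 3.01, 3.14, 3.14, 3.14].

## Interface

Orientations are given as a rotation vector (axis times angle).
In Python, from workcell import observe, get_image, calibration, sign_off, boxes_of, silhouettes, place_of gives the robot as it stands.
- The arm moves only by the shell command python3 -m inch 'ROWS' [OPENING]. ROWS is JSON, a list of rows, each a list of 6 numbers: the shift along the tool's x, y, z normalised to -1 to 1, where 1 is 0.15 m, then the turn, a rotation vector about the tool's x, y, z normalised to -1 to 1, where 1 is 0.08 rad. A call has 1 to 12 rows; each row shifts and turns the commanded pose from where the row before left it, along the tool's axes as they then stand; what a row does not reach is not made up. A row lasts 1/12 s, in which the tool goes at most 41.7 mm and 7.16 degrees, less where a joint would pass 70% of its speed; a pose out of reach is approached as far as the arm can. A call with a number of a shift or a turn outside -1 to 1 is refused whole. A call with a gripper value outside its range is refused whole. OPENING is the gripper's target within -1 to 1 (shut at 1, half-way at 0, fully open at -1), set as the call begins (- or left out, the last holds). The fingers move at their own pace and stop on an object; the grip force is fixed at half the most. Time passes only in rows, so rows that do not move let the fingers close. It gives the time, the measured TCP pose, the force, the opening and the grip force at its end, in the units of the state.
- observe(): the state, without advancing time (a new reading comes with each control period).
- get_image(name): name is "scene" or "top" or "wrist"; returns the picture (420x560x3 uint8, red, green, blue); there is no depth.
- calibration(name): a dict with "intrinsics" (3x3 intrinsics, pixels), "rvec" (rotation vector, rad) and "tvec" (3), from world to camera coordinates, as OpenCV has them; the wrist camera has in their place "hand_eye" (4x4, takes a point from camera to tool coordinates, whose origin is the TCP and whose axes are the flange's). Camera axes: x right, y down, z forward; pixel columns grow to the right and rows downward; lengths in m; the calibration is good to about 2 mm. A picture is of the moment at which its call begins: read the wrist's pose just before it. calibration takes no time and is no camera call.
- sign_off(): hands the job in; it is judged then, once.
Trained networks look in the newest picture that a camera, given by its name, has taken for a name from the list of things; names that differ only in an ending like _2 or _b are one class to them, and where a whole thing is asked for, a point or a joint stands for the part that bears it (a point fixed in the world has none). Each returns a list of dicts, best first, with "conf" (0 to 1); they miss things now and then, are a little off and sometimes report something else, mostly with a low value. They report only what shows in the picture. A call takes as long as a camera call. They do not tell look-alikes from the thing itself.
- boxes_of(label, camera): "rect" ([centre column, centre row, width, height] in pixels, round what is visible of it).
- silhouettes(label, camera): "pixels" (420x560 bool, what is visible of it) and "rect" ([centre column, centre row, width, height] in pixels, round what is visible of it).
- place_of(label, camera): "point" ([row, column] in pixels: a listed point, or the origin of a listed thing).
The state is a dict: "time": time; "q": joint angles; "joint_vel": joint speeds; "tau": joint torques, N m; "tool_pos": TCP position; "eef_rot": TCP orientation; "force": force on the tool from outside, world axes, zero at the start; "torque": the same for the moment, N m; "finger_gap": opening from 0.0 (shut) to 1.0 (fully open); "grasp_force": force on a finger pad.
Only numpy, scipy, OpenCV 4.12 (cv2) and the standard library are available. Lean on these libraries where they do the work, as an engineer would, in place of code of your own. Each camera call takes 0.05 s, during which the arm holds its last target. There are 200 camera calls.

## Task

A steel bearing ball is caught in the narrow neck of one of the two clear bottles on the bench. Rock that bottle from side to side, along the long direction of its neck, until the ball drops down into the belly, then stand the bottle upright on the bench again within about 5 cm of where it stood. Leave the other bottle where it is.

Things in the scene. Friction and masses are not known exactly. Their poses are not given: they have to be found in the camera images.
- ball_bottle: The clear bottle to rock: loose, 0.30 kg, 142 mm tall, open at the top. Round belly 76 mm wide up to z = 58 mm, shoulder, grey collar 50 x 52 mm at z = 73 to 78 mm, then a straight flat-sided neck up to the grey rim, 26 mm (x) by 44 mm (y) outside, 20 by 38 mm inside: grip that, across either pair of sides. Origin: centre of the underside; z up, y along the neck's long direction.
- neck (a point): Centre of the bottle's neck, 112 mm above its underside, axes as the bottle's. Two white lips in it, 16 mm deep, slope 6 degrees down to their walls: the upper on the -y wall, the lower on the +y wall, 26 mm below. Lean the rim 30 to 40 degrees to +y for half a second: the ball rolls from the upper lip to the lower; then as far to -y: it falls into the belly. Past 70 degrees it may run out.
- ball: Dark steel ball, 16 mm in diameter, 17 g, origin at its centre. It starts on the upper lip in the bottle's neck, against the -y wall, about 125 mm above the bottle's underside; lying on the belly's floor its centre is 14 mm above the underside.
- spare_bottle: The other bottle, of the same make and size, its neck empty and a ball already lying in its belly; it must stay where it is. Origin and axes as for the first.
Not all that is in view belongs to the job. Leave any red look-alike of the ball_bottle alone.

How it is judged:
At the end, for the whole second after the job is handed in: The ball lies in the belly of its bottle (its centre less than 50 mm above the bottle's underside and inside the belly); that bottle stands at rest, upright to within 0.1 rad, on the bench (underside within 10 mm of the bench top) and within 60 mm of where it stood at the start (horizontal distance between ball and ball_bottle below 0.036 m and z of ball in the frame of ball_bottle between 0 and 0.05 m and angle between ball_bottle's own z axis and vertical below 0.1 rad and height (world z) of ball_bottle between -0.01 and 0.01 m and distance of ball_bottle from where it was at the start of the episode below 0.06 m and linear speed of ball_bottle below 0.03 m/s); the robot touches nothing.
It fails at once if the other bottle is moved more than 40 mm or tipped over (distance of spare_bottle from where it was at the start of the episode above 0.04 m or angle between spare_bottle's own z axis and vertical above 0.6 rad).
It also fails if it takes over 45 s, if anything falls off the work surface, if the arm or the gripper's body presses on something with over 40 N, if the wrist force passes 120 N, or if a joint passes its speed limit or range.

## Working session

There is one attempt and no reset: what is moved stays moved. The work goes in short steps, Python scripts to look and compute and a shell command to move; the robot and the scene stay as the last step left them, time stands still between calls to the robot, and variables do not carry over. Pictures are saved under pics/ and viewed, at most 10 in all, crops included, and the job is handed in when it is done.

```bash
mkdir -p pics
cat > h.py <<'E'
import numpy as np, cv2
from workcell import *
from scipy.spatial.transform import Rotation as R
def cam(n):
    c=calibration(n)
    if 'rvec' in c: return np.array(c['intrinsics']),R.from_rotvec(np.ravel(c['rvec'])).as_matrix(),np.ravel(c['tvec'])
    s=observe(); T=np.eye(4);T[:3,:3]=R.from_rotvec(s['eef_rot']).as_matrix();T[:3,3]=s['tool_pos']
    W=np.linalg.inv(T@np.array(c['hand_eye'])); return np.array(c['intrinsics']),W[:3,:3],W[:3,3]
def ray(n,u,v,z):
    K,Rm,t=cam(n); d=Rm.T@np.linalg.inv(K)@[u,v,1]; o=-Rm.T@t
    return o+d*(z-o[2])/d[2]
def save(n,f):
    im=get_image(n); cv2.imwrite('pics/'+f,im[:,:,::-1]); return im
E
python3 - <<'E'
from h import *
s=observe();print(s)
a=save('scene','s0.png');
b=save('top','t0.png')
for n in('scene','top'):
  for l in('ball_bottle','spare_bottle','neck','ball'):
    for d in place_of(l,n):
      r,c=d['point'];z={'neck':.112,'ball':.125}.get(l,0)
      print(n,l,round(d['conf'],2),np.round([c,r]),ray(n,c,r,z).round(3))
E
```

```text
{'time': 0.0, 'q': array([ 1.33293926e+00,  1.26374331e-01, -4.05953489e-02,  1.40540086e+00,
        1.59582720e-05,  1.57078651e+00]), 'joint_vel': array([ 0.00045356,  0.0009095 ,  0.00026926, -0.00047127,  0.00056425,
       -0.00079196]), 'tau': array([ 5.87771519e-04, -4.35912180e+01,  3.52923095e+01,  1.71491120e-02,
        8.71991529e-05, -9.71767626e-07]), 'tool_pos': array([0.1236054 , 0.50984447, 0.24153723]), 'eef_rot': array([-3.72705433e-01, -3.11920117e+00,  2.45217188e-03]), 'force': array([-0.02912512, -0.14526323,  1.06812286]), 'torque': array([ 0.03051735, -0.00155998, -0.03265989]), 'grasp_force': 0.0, 'finger_gap': 0.9990243112281414}
scene ball_bottle 0.72 [264. 218.] [0.511 0.178 0.   ]
scene ball_bottle 0.64 [209. 185.] [0.465 0.353 0.   ]
scene spare_bottle 0.84 [330. 299.] [ 0.493 -0.09   0.   ]
scene neck 0.78 [206. 148.] [0.469 0.35  0.112]
scene neck 0.59 [264. 183.] [0.509 0.167 0.112]
top ball_bottle 0.74 [172. 244.] [0.467 0.354 0.   ]
top ball_bottle 0.73 [247. 224.] [0.512 0.171 0.   ]
top spare_bottle 0.87 [349. 232.] [ 0.487 -0.082  0.   ]
top neck 0.79 [166. 236.] [0.473 0.348 0.112]
top neck 0.55 [249. 220.] [0.504 0.166 0.112]
top ball 0.36 [250. 219.] [0.506 0.163 0.125]
```

View pics/s0.png

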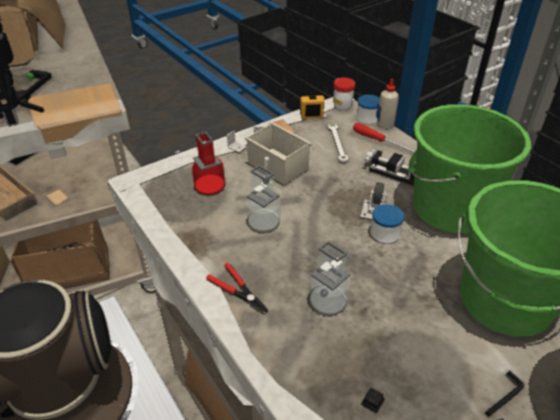

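View pics/t0.png

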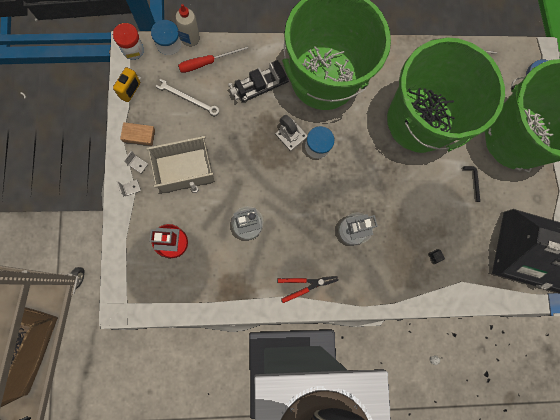

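The scene view shows the red look-alike at (209,185), and clear bottles at (264,215) and (330,295). The top view shows the clear bottles at (247,224) and (352,230). I'll zoom in to see which neck holds the ball.

Run:
```python
import cv2,numpy as np
s=cv2.imread('pics/s0.png');t=cv2.imread('pics/t0.png')
c=[s[160:240,225:305],s[235:315,290:370],t[190:270,207:287],t[190:270,315:395]]
c=[cv2.resize(x,(390,300) if 0 else (300,300),interpolation=cv2.INTER_CUBIC) for x in c]
cv2.imwrite('pics/z0.png',np.vstack([np.hstack(c[:2]),np.hstack(c[2:])]))
```

```text
(no output)
```

View pics/z0.png

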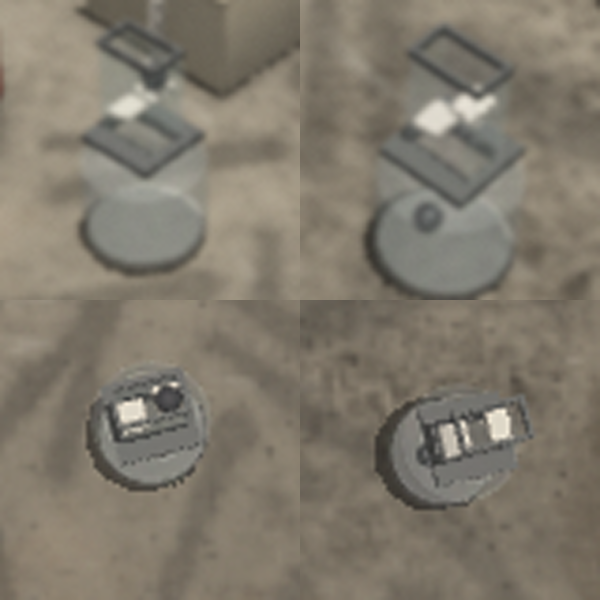

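The ball sits in the neck of the left bottle, at about (0.51, 0.17): in the top view it is at (252,216), on the world −y side. The right bottle (spare) has its ball in the belly. Next I'll work out the yaw and a move that brings the wrist camera over it.

Run:
```python
from h import *
s=observe();M=R.from_rotvec(s['eef_rot']).as_matrix();print(M.round(3))
print(np.array(calibration('wrist')['hand_eye']).round(3))
d=np.array([.508,.168,.242])-s['tool_pos'];print((M.T@d).round(3))
# yaw from zoomed top picks at known heights (px->orig)
f=lambda x,y,z:ray('top',207+x*80/300,190+(y-300)*80/300,z)[:2]
for a,b,z in(((168,398),(130,410),.12),((122,462),(205,445),.078),((108,402),(180,372),.142)):
  e=f(*a,z)-f(*b,z);print(np.round(e,3),np.degrees(np.arctan2(e[1],e[0])))
```

```text
[[-0.972  0.236 -0.   ]
 [ 0.236  0.972 -0.   ]
 [ 0.    -0.    -1.   ]]
[[ 0.    -0.951 -0.309  0.079]
 [ 1.     0.    -0.    -0.001]
 [ 0.    -0.309  0.951 -0.132]
 [ 0.     0.     0.     1.   ]]
[-0.454 -0.242  0.   ]
[ 0.007 -0.022] -73.0953380927464
[-0.01   0.051] 100.69173570902673
[-0.017  0.042] 112.14470682702871
```

```bash
python3 -m inch '[[-0.24,-0.128,0,0,0,0],[-0.24,-0.128,0,0,0,0],[-0.24,-0.128,0,0,0,0],[-0.24,-0.128,0,0,0,0],[-0.24,-0.128,0,0,0,0],[-0.24,-0.128,0,0,0,0],[-0.24,-0.128,0,0,0,0],[-0.24,-0.128,0,0,0,0],[-0.24,-0.128,0,0,0,0],[-0.24,-0.128,0,0,0,0],[-0.24,-0.128,0,0,0,0],[-0.24,-0.128,0,0,0,0]]' -1
python3 -m inch '[[-0.147,-0.077,0,0,0,0],[0,0,0,0,0,-0.6],[0,0,0,0,0,-0.6],[0,0,0,0,0,-0.6],[0,0,0,0,0,-0.6],[0,0,0,0,0,-0.6],[0,0,0,0,0,-0.6],[0,0,0,0,0,-0.6],[0,0,0,0,0,-0.6],[0,0,0,0,0,-0.6],[0,0,0,0,0,-0.5],[0,0,0,0,0,0]]'
python3 - <<'E'
from h import *
s=observe();print(s['tool_pos'],s['q'].round(3));M=R.from_rotvec(s['eef_rot']).as_matrix();print(M.round(3))
im=save('wrist','w0.png')
for l,z in(('ball_bottle',0),('neck',.112),('ball',.125)):
  for d in place_of(l,'wrist'):
    r,c=d['point'];print(l,d['conf'],c,r,ray('wrist',c,r,z).round(3))
E
```

```text
time: 1.5
tool_pos: [0.4905, 0.1828, 0.2425]
eef_rot: [0.373, 3.119, 0.001]
force: [0.3, 1.4, -0.8]
finger_gap: 1.004
grasp_force: 0.0
time: 2.5
tool_pos: [0.508, 0.1681, 0.2423]
eef_rot: [-0.369, 3.12, -0.0]
force: [0.1, -0.1, -0.3]
finger_gap: 0.997
grasp_force: 0.0
[0.50795314 0.16810075 0.24232087] [ 0.32   0.145 -0.017  1.408 -0.     0.084]
[[-0.972 -0.233  0.   ]
 [-0.233  0.972  0.   ]
 [-0.    -0.    -1.   ]]
ball_bottle 0.91 278.4 176.0 [0.508 0.168 0.   ]
ball_bottle 0.61 439.2 177.2 [0.465 0.353 0.   ]
neck 0.89 503.8 208.3 [0.468 0.356 0.112]
neck 0.63 279.2 202.7 [0.507 0.168 0.112]
ball 0.51 266.4 210.0 [0.512 0.159 0.125]
```

View pics/w0.png

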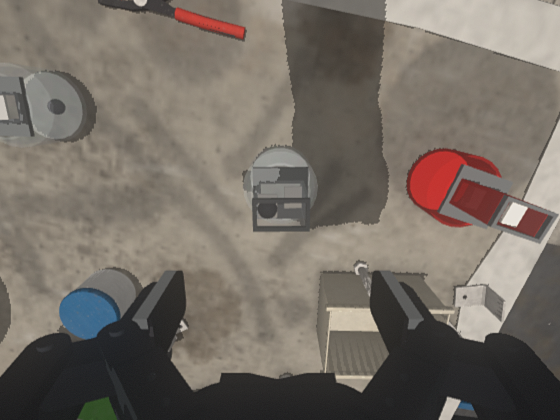

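The wrist view shows the rim (252–310, 200–231) square with the image. The ball is at (267,210), on the tool −y side, so bottle +y = tool +y. The TCP is already centred over the bottle, so I'll descend and grip.

```bash
python3 -m inch '[[0,0,0.18,0,0,0],[0,0,0.18,0,0,0],[0,0,0.18,0,0,0],[0,0,0.18,0,0,0],[0,0,0.1,0,0,0],[0,0,0.08,0,0,0],[0,0,0,0,0,0],[0,0,0,0,0,0]]'
python3 -m inch '[[0,0,0,0,0,0],[0,0,0,0,0,0],[0,0,0,0,0,0],[0,0,0,0,0,0],[0,0,0,0,0,0],[0,0,0,0,0,0],[0,0,0,0,0,0],[0,0,0,0,0,0],[0,0,0,0,0,0],[0,0,0,0,0,0],[0,0,0,0,0,0],[0,0,0,0,0,0]]' 1
```

```text
time: 3.37
tool_pos: [0.5076, 0.168, 0.107]
eef_rot: [0.366, -3.119, 0.0]
force: [0.2, 0.4, -0.7]
finger_gap: 1.003
grasp_force: 0.0
time: 4.37
tool_pos: [0.5085, 0.1687, 0.1084]
eef_rot: [-0.367, 3.118, 0.002]
force: [-1.2, 2.8, 5.7]
finger_gap: 0.503
grasp_force: 60.7
```

Gripped: the opening is about 43 mm and the neck is 44 mm. Now lift 90 mm.

```bash
python3 -m inch '[[0,0,-0.1,0,0,0],[0,0,-0.1,0,0,0],[0,0,-0.1,0,0,0],[0,0,-0.1,0,0,0],[0,0,-0.1,0,0,0],[0,0,-0.1,0,0,0],[0,0,0,0,0,0],[0,0,0,0,0,0]]'
python3 -m inch '[[0,0,0,1,0,0],[0,0,0,1,0,0],[0,0,0,1,0,0],[0,0,0,1,0,0],[0,0,0,1,0,0],[0,0,0,1,0,0],[0,0,0,1,0,0],[0,0,0,0.7,0,0],[0,0,0,0,0,0],[0,0,0,0,0,0],[0,0,0,0,0,0],[0,0,0,0,0,0]]'
python3 -m inch '[[0,0,0,0,0,0],[0,0,0,0,0,0],[0,0,0,0,0,0],[0,0,0,0,0,0],[0,0,0,0,0,0],[0,0,0,0,0,0]]'
python3 - <<'E'
from h import *
s=observe();print(s['q'].round(2));M=R.from_rotvec(s['eef_rot']).as_matrix();print(np.degrees(np.arccos(-M[2,2])),M.round(2))
a=save('wrist','w1.png')[120:320,180:380];b=save('scene','s1.png')[100:260,200:360]
cv2.imwrite('pics/z1.png',np.hstack([cv2.resize(x,(400,400),interpolation=cv2.INTER_CUBIC) for x in(a,b)])[:,:,::-1])
E
```

```text
time: 5.03
tool_pos: [0.5082, 0.168, 0.1971]
eef_rot: [-0.367, 3.12, -0.0]
force: [-0.1, 0.7, -2.9]
finger_gap: 0.508
grasp_force: 61.7
time: 6.03
tool_pos: [0.5081, 0.1677, 0.1975]
eef_rot: [-0.34, 2.909, -0.923]
force: [0.4, 0.3, -3.1]
finger_gap: 0.504
grasp_force: 63.1
time: 6.53
tool_pos: [0.508, 0.168, 0.1974]
eef_rot: [-0.342, 2.908, -0.925]
force: [0.7, 0.2, -3.5]
finger_gap: 0.507
grasp_force: 63.1
[ 0.61  0.3  -0.04  1.48 -0.57  0.45]
35.28661000259343 [[-0.97 -0.19  0.13]
 [-0.23  0.79 -0.56]
 [-0.   -0.58 -0.82]]
```

View pics/z1.png

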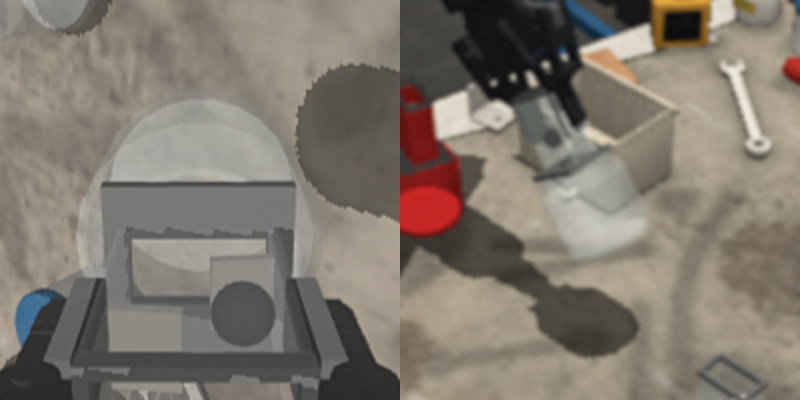

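The wrist crop shows the ball at (243,313), now on the +y side and resting on the lower lip. The other lip is at (145,325). The bottle leans the right way, so I'll lean it to −y: 70° back from here.

```bash
python3 -m inch '[[0,0,0,-1,0,0],[0,0,0,-1,0,0],[0,0,0,-1,0,0],[0,0,0,-1,0,0],[0,0,0,-1,0,0],[0,0,0,-1,0,0],[0,0,0,-1,0,0],[0,0,0,-1,0,0],[0,0,0,-1,0,0],[0,0,0,-1,0,0],[0,0,0,-1,0,0],[0,0,0,-1,0,0]]'
python3 -m inch '[[0,0,0,-1,0,0],[0,0,0,-1,0,0],[0,0,0,-1,0,0],[0,0,0,-0.4,0,0],[0,0,0,0,0,0],[0,0,0,0,0,0],[0,0,0,0,0,0],[0,0,0,0,0,0],[0,0,0,0,0,0],[0,0,0,0,0,0],[0,0,0,0,0,0],[0,0,0,0,0,0]]'
python3 - <<'E'
from h import *
s=observe();print(s['q'].round(2));M=R.from_rotvec(s['eef_rot']).as_matrix();print(np.degrees(np.arccos(-M[2,2])),M.round(2))
a=save('wrist','w2.png')[120:320,180:380];b=save('top','t2.png')[150:310,170:330]
cv2.imwrite('pics/z2.png',np.hstack([cv2.resize(x,(400,400),interpolation=cv2.INTER_CUBIC) for x in(a,b)])[:,:,::-1])
E
```

```text
time: 7.63
tool_pos: [0.508, 0.1675, 0.1977]
eef_rot: [0.357, -3.036, -0.53]
force: [-0.8, 0.4, -3.3]
finger_gap: 0.507
grasp_force: 63.1
time: 8.63
tool_pos: [0.5079, 0.1683, 0.1975]
eef_rot: [0.343, -2.908, -0.925]
force: [0.6, 0.6, -3.6]
finger_gap: 0.509
grasp_force: 64.6
[ 0.02  0.22 -0.14  1.36  0.6  -0.27]
35.275960273809915 [[-0.97 -0.19 -0.13]
 [-0.23  0.79  0.56]
 [-0.    0.58 -0.82]]
```

View pics/z2.png

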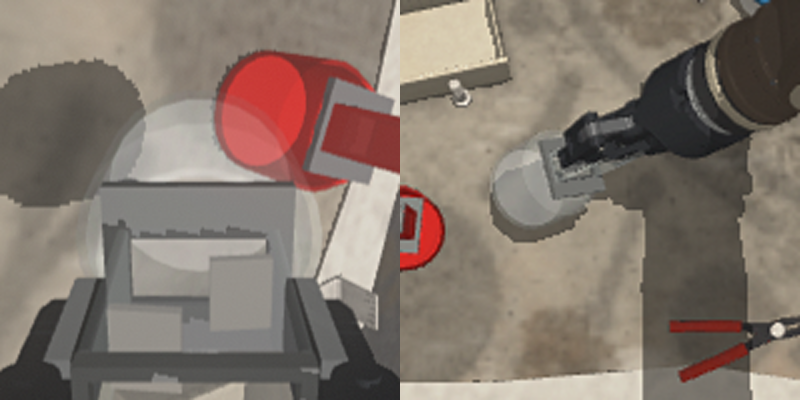

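The ball has left both lips (white at (145,325) and (240,290)) and is presumably in the belly behind the collar. I'll stand the bottle upright and lower it.

```bash
python3 -m inch '[[0,0,0,1,0,0],[0,0,0,1,0,0],[0,0,0,1,0,0],[0,0,0,1,0,0],[0,0,0,1,0,0],[0,0,0,1,0,0],[0,0,0,1,0,0],[0,0,0,0.7,0,0],[0,0,0,0,0,0],[0,0,0,0,0,0],[0,0,0,0,0,0],[0,0,0,0,0,0]]'
python3 -m inch '[[0,0,0.1,0,0,0],[0,0,0.1,0,0,0],[0,0,0.1,0,0,0],[0,0,0.1,0,0,0],[0,0,0.08,0,0,0],[0,0,0.05,0,0,0],[0,0,0.03,0,0,0],[0,0,0.02,0,0,0],[0,0,0,0,0,0],[0,0,0,0,0,0],[0,0,0,0,0,0]]'
python3 - <<'E'
from h import *
M=R.from_rotvec(observe()['eef_rot']).as_matrix();print(M.round(3))
E
```

```text
time: 9.73
tool_pos: [0.508, 0.1676, 0.1971]
eef_rot: [0.365, -3.12, -0.002]
force: [0.1, -0.5, -2.9]
finger_gap: 0.508
grasp_force: 64.6
time: 10.65
tool_pos: [0.5084, 0.1682, 0.111]
eef_rot: [-0.367, 3.119, 0.001]
force: [-0.1, 0.7, -3.5]
finger_gap: 0.507
grasp_force: 64.7
[[-0.973 -0.232  0.001]
 [-0.232  0.973  0.   ]
 [-0.001  0.    -1.   ]]
```

```bash
python3 -m inch '[[0,0,0.01,0,0,0],[0,0,0.01,0,0,0],[0,0,0,0,0,0],[0,0,0,0,0,0]]'
python3 -m inch '[[0,0,0.007,0,0,0],[0,0,0,0,0,0],[0,0,0,0,0,0]]'
```

```text
time: 10.98
tool_pos: [0.5085, 0.1684, 0.1084]
eef_rot: [-0.367, 3.118, 0.001]
force: [-1.6, 0.6, 4.6]
finger_gap: 0.504
grasp_force: 65.4
time: 11.23
tool_pos: [0.5086, 0.1685, 0.1083]
eef_rot: [-0.367, 3.117, 0.001]
force: [-3.5, -0.3, 12.0]
finger_gap: 0.507
grasp_force: 66.0
```

The bottle is on the bench, so I'll release, retreat and look.

```bash
python3 -m inch '[[0,0,0,0,0,0],[0,0,0,0,0,0],[0,0,0,0,0,0],[0,0,0,0,0,0],[0,0,0,0,0,0],[0,0,0,0,0,0],[0,0,0,0,0,0],[0,0,0,0,0,0],[0,0,0,0,0,0],[0,0,0,0,0,0]]' -1
python3 -m inch '[[0,0,-0.06,0,0,0],[0,0,-0.1,0,0,0],[0,0,-0.2,0,0,0],[0,0,-0.2,0,0,0],[0,0,-0.2,0,0,0],[0,0,-0.2,0,0,0],[0,0,-0.2,0,0,0],[0,0,0,0,0,0],[0,0,0,0,0,0],[0,0,0,0,0,0]]'
python3 - <<'E'
from h import *
a=save('wrist','w3.png')[80:280,180:380];b=save('scene','s3.png')[150:240,220:310]
for n in('wrist','scene'):
  for d in place_of('ball_bottle',n): print(n,d['conf'],ray(n,*d['point'][::-1],0).round(3))
  for d in place_of('ball',n): print(n,'ball',d['conf'],ray(n,*d['point'][::-1],.014).round(3))
cv2.imwrite('pics/z3.png',np.hstack([cv2.resize(x,(400,400),interpolation=cv2.INTER_CUBIC) for x in(a,b)])[:,:,::-1])
E
```

```text
time: 12.07
tool_pos: [0.508, 0.1681, 0.1062]
eef_rot: [0.367, -3.12, 0.0]
force: [-1.0, -0.5, 0.2]
finger_gap: 1.004
grasp_force: 0.0
time: 12.9
tool_pos: [0.5079, 0.1681, 0.2801]
eef_rot: [-0.367, 3.12, -0.0]
force: [-0.4, -1.5, -0.3]
finger_gap: 1.001
grasp_force: 0.0
wrist 0.91 [0.463 0.349 0.   ]
wrist 0.7 [0.505 0.169 0.   ]
scene 0.9 [0.468 0.344 0.   ]
scene 0.63 [0.51  0.173 0.   ]
```

View pics/z3.png

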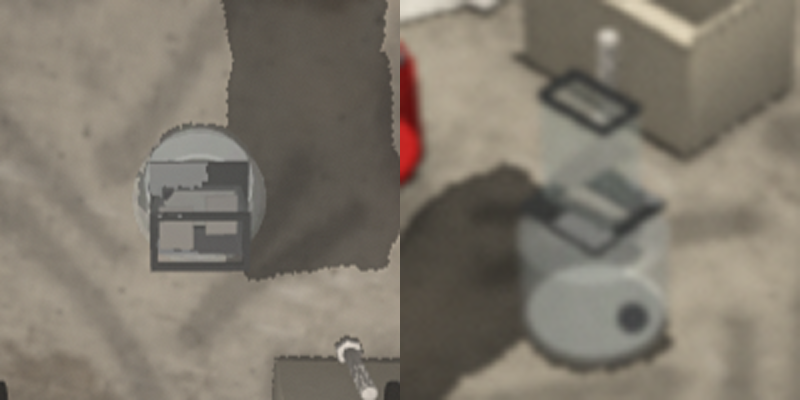

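The scene crop shows the bottle upright at its old place, with the ball in the belly at (632,317).

```bash
python3 -c "from workcell import *; print(sign_off())"
```

```text
the job is handed in; nothing more can be done
None
```

The ball is in the belly, the bottle stands upright within a few millimetres of where it was, the spare bottle was never touched, and the job is handed in (no verdict returned).

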